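# Clear the pegs and slide the checkers board under the wire rack

### The job

Put the Chinese checkers board away. Its two standing pegs are too tall to pass below the low wire rack, so first take both out and stand them in the open glass jar; then slide the round board, flat on the table, through the rack's mouth and in below the wires until it is fully home against the back stop. Leave the jar standing where it is, do not disturb its lid or the card box, and let go of everything.

Things in the scene. Friction and masses are not known exactly. Their poses are not given: they have to be found in the camera images.
- board: Round wooden Chinese checkers board with a star on top: a disc 180 mm across, 24 mm thick, about 0.45 kg, loose, flat on the table just outside the rack's mouth, turned any way. Origin: centre of its underside; z up. Peg holes at (40, 0) and (-30, 30) mm in its frame. It slides when its rim is pushed with the fingertips (it takes some 3 to 10 N).
- rack: Low grey steel wire rack, fixed. Origin: middle of its mouth, at table level; x points straight in, away from the robot, y left, z up. All in mm: side walls 6 thick, 44 high, from x = 0 to 184, with 196 between them (8 to spare each side of the board). The wire deck starts at x = 20, underside 34 and top 44 above the table. Back stop: a bar 30 high, face at x = 170.
- home (a point): Point on the table inside the rack, at (80, 0, 0) mm in the rack's frame: the board's origin when it is fully home, touching the back stop; 30 mm of its rim then still shows in front of the wires. Axes as the rack's.
- peg_red: Red plastic round peg, diameter 14 mm, length 110 mm, about 18 g, standing at the start in the board's hole at (40, 0) mm (mm: hole 14 deep, 0.75 of play all round, pulls straight out; foot 10 and top 120 above the table). Origin: centre of its foot; z runs up along the peg.
- peg_red_mid (a point): Middle of the red peg's length, on its axis, 55 mm above its foot.
- peg_yellow: Yellow plastic round peg, diameter 14 mm, length 110 mm, about 18 g, standing at the start in the board's hole at (-30, 30) mm (mm: hole 14 deep, 0.75 of play all round, pulls straight out; foot 10 and top 120 above the table). Origin: centre of its foot; z runs up along the peg.
- peg_yellow_mid (a point): Middle of the yellow peg's length, on its axis, 55 mm above its foot.
- jar: Open greenish glass jar, in mm: outer diameter 66, height 65, wall 3 (inside diameter 60), floor 5 thick, about 0.3 kg, loose and upright on the table, to the left or the right of the board. Pegs stood in it stick out about 50 and may lean against the rim. Origin: centre of its underside.
- jar_lid: Brass-coloured screw lid of the jar, 72 mm across, 14 mm high, loose on the table; leave it alone. Origin: centre of its underside.
- card_box: Red box of playing cards, 92 x 64 x 24 mm high, loose on the table; leave it alone. Origin: centre of its underside.
- bin: Blue plastic bin, 130 x 130 x 100 mm high with a front flap that tilts out by 30 mm towards -x, fixed, holding the other four pegs; not part of the work. It stands on the other side of the board from the jar. Origin: centre of its underside.
Not all that is in view belongs to the job. There is more than one size of the board; the job needs the middle-sized.

How it is judged:
On the way, in this order (a step that is already met when the one before it is completed fails the run):
1. both pegs stand in the jar, let go (horizontal distance between each of peg_red_mid, peg_yellow_mid and jar below 0.03 m and z of peg_red_mid in the frame of jar between 0.04 and 0.068 m and linear speed of each of peg_red, peg_yellow below 0.03 m/s and z of peg_yellow_mid in the frame of jar between 0.04 and 0.068 m and angle between jar's own z axis and vertical below 0.1 rad and not (contact force between the fingers and peg_red above 0.3 N) and not (contact force between the fingers and peg_yellow above 0.3 N)), for 0.2 s.
2. the board is home in the rack (x of board in the frame of rack above 0.072 m and y of board in the frame of rack between -0.015 and 0.015 m and height (world z) of board below 0.008 m and angle between board's own z axis and vertical below 0.06 rad and linear speed of board below 0.02 m/s), for 0.2 s.
At the end, for the whole second after the job is handed in: Both pegs stand in the upright jar (the middle of each within 30 mm of the jar's axis and 40 to 68 mm above the jar's underside), at rest, and the board lies flat on the table below the wires, at rest and within 8 mm of the back stop (all of step 2 and horizontal distance between each of peg_red_mid, peg_yellow_mid and jar below 0.03 m and z of peg_red_mid in the frame of jar between 0.04 and 0.068 m and linear speed of each of peg_red, peg_yellow below 0.03 m/s and z of peg_yellow_mid in the frame of jar between 0.04 and 0.068 m and angle between jar's own z axis and vertical below 0.1 rad); the robot touches nothing.
It fails at once if the jar is tipped over or shifted by more than 50 mm (angle between jar's own z axis and vertical above 0.35 rad or distance of jar from where it was at the start of the episode above 0.05 m).
It fails at once if the jar lid or the card box is shifted by more than 30 mm (distance of any of jar_lid, card_box from where it was at the start of the episode above 0.03 m).
It fails at once if the board is lifted or tipped up instead of slid (height (world z) of board above 0.03 m or angle between board's own z axis and vertical above 0.3 rad).
It also fails if it takes over 72 s, if anything falls off the work surface, if the arm or the gripper's body presses on something with over 40 N, if the wrist force passes 120 N, or if a joint passes its speed limit or range.

### The arm

A 6-joint arm with a two-finger parallel gripper is mounted at the origin on the work surface. World frame = base frame: x ahead of the robot, y to its left, z up, the work surface at z = 0. Lengths are in m, angles in rad, forces in N, time in s.
With the tool pointing down it reaches from about 0.275 to 0.825 m from the base axis. Payload 5.2 kg.
Tool frame: the origin (TCP) lies at the very end of the fingers, on their centre line; the grasp point (between the pads) lies 19 mm behind it; z points along the fingers, y is the line along which they close (so a half turn about z gives the same grasp; the last joint's range is limited). The gripper opens to 93 mm and grips with 3 to 60 N. Pads are 15 mm wide; open, the fingers measure 128 mm over their backs; the gripper's body (75 mm by 188 mm) begins 65 mm behind the grasp point.
Start: joints at [-1.442, 0.259, 1.535, -0, 1.348, -0.203], TCP at [0.179, -0.52, 0.219] pointing down, gripper open.
Joint ranges: [-3.14, 3.14], [-0.91, 2.08], [0.19, 2.58], [-1.22, 4.36], [0.22, 2.71], [-3.12, 3.12]. Speed limits (rad/s): [2.57, 2.57, 3.14, 3.14, 3.14, 3.14].

### API

Orientations are given as a rotation vector (axis times angle).
In Python, from station import * gives the robot as it stands.
- The arm moves only by the shell command python3 -m crank 'ROWS' [FORCE]. ROWS is JSON, a list of rows, each a list of 7 numbers: the closure, from -1 (fully open) to 1 (shut), then the shift along the tool's x, y, z in units of 4 cm (1.0 is 4 cm), then the turn, a rotation vector about the tool's x, y, z in units of 5 degrees (1.0 is 5 degrees). A call has exactly 10 rows; each row shifts and turns the commanded pose from where the row before left it, along the tool's axes as they then stand; what a row does not reach is not made up. A row lasts 1/8 s, in which the tool goes at most 62.5 mm and 10.7 degrees, less where a joint would pass 70% of its speed; a pose out of reach is approached as far as the arm can. A call with a number of a shift or a turn outside -1 to 1 is refused whole. A call with a gripper value outside its range is refused whole. The fingers move at their own pace and stop on an object; FORCE is the grip in N (left out, the last holds). Time passes only in rows, so rows that do not move let the fingers close, or fill a call up. It gives the time, the measured TCP pose, the force, the opening and the grip force at its end, in the units of the state.
- get_state(): the state, without advancing time (a new reading comes with each control period).
- read_camera(name): name is "side" or "top"; returns a dict with "image" (384x512x3 uint8, blue, green, red), "fx", "fy", "cx", "cy" (pixels), "world_to_cam" (4x4, takes a point from world to camera coordinates). Camera axes: x right, y down, z forward; pixel columns grow to the right and rows downward; lengths in m; the calibration is good to about 2 mm. A picture is of the moment at which its call begins. There is no depth.
- job_done(): hands the job in; it is judged then, once.
The state is a dict: "t": time; "joint_pos": joint angles; "qd": joint speeds; "joint_torque": joint torques, N m; "tcp_pos": TCP position; "tool_rot": TCP orientation; "wrist_force": force on the tool from outside, world axes, zero at the start; "wrist_torque": the same for the moment, N m; "opening": finger opening in m; "grasp_force": force on a finger pad.
Only numpy, scipy, OpenCV 4.12 (cv2) and the standard library are available. Lean on these libraries where they do the work, as an engineer would, in place of code of your own. Each camera call takes 0.05 s, during which the arm holds its last target. There are 200 camera calls.

## Working session

There is one attempt and no reset: what is moved stays moved. The work goes in short steps, Python scripts to look and compute and a shell command to move; the robot and the scene stay as the last step left them, time stands still between calls to the robot, and variables do not carry over. Pictures are saved under pics/ and viewed, at most 12 in all, crops included, and the job is handed in when it is done.

```bash
mkdir -p pics
python3 - <<'E'
from station import *
import cv2,numpy as np
for n in("top","side"):
    c=read_camera(n);cv2.imwrite(f"pics/{n}0.png",c["image"]);print(n,c["fx"],c["fy"],c["cx"],c["cy"],np.round(c["world_to_cam"],4).tolist())
s=get_state();print(s["t"],s["tcp_pos"],s["tool_rot"],s["opening"])
E
```

```text
top 383.3061294872982 383.3061294872982 258.52203504435994 197.31266681607664 [[0.0198, -0.9993, 0.0318, -0.0254], [-0.9928, -0.0234, -0.1178, 0.5272], [0.1184, -0.0292, -0.9925, 1.1253], [0.0, 0.0, 0.0, 1.0]]
side 348.59314146155646 348.59314146155646 253.9900031532877 185.88961155011685 [[-0.7851, -0.6191, 0.0189, 0.4188], [-0.4032, 0.4876, -0.7744, 0.2826], [0.4702, -0.6156, -0.6324, 0.719], [0.0, 0.0, 0.0, 1.0]]
0.1 [ 0.1791045  -0.51949165  0.21790099] [-3.09683208e+00 -5.18454026e-01 -8.68011326e-05] 0.09309140434381695
```

View pics/top0.png

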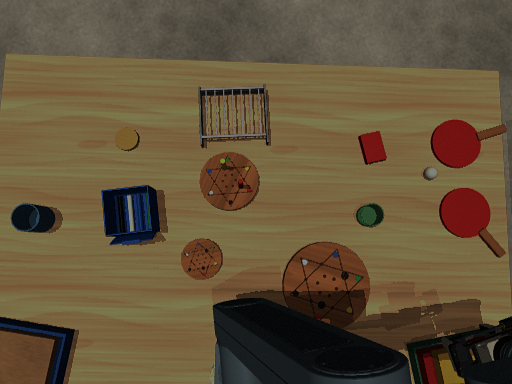

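View pics/side0.png

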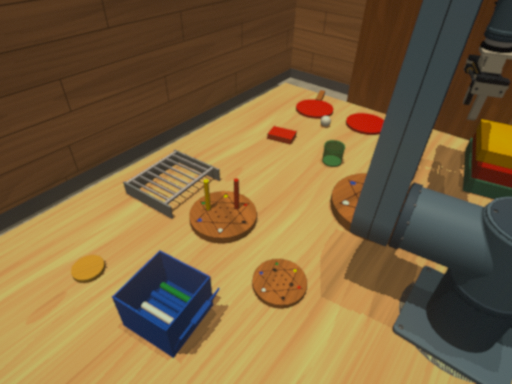

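Candidates for the board (top view): mid disc (230,181) with pegs at the rack mouth, small disc (202,259), large disc (326,284). The jar could be the green jar (370,215) or the dark cup (33,218). I choose the mid disc with pegs and the green jar, and check both in a close crop.

```bash
cat > h.py <<'E'
import numpy as np,cv2
from station import *
def ray(c,u,v,z):
    W=np.array(c["world_to_cam"]);R,t=W[:3,:3],W[:3,3]
    d=R.T@np.array([(u-c["cx"])/c["fx"],(v-c["cy"])/c["fy"],1]);o=-R.T@t
    return o+d*(z-o[2])/d[2]
def proj(c,p):
    q=np.array(c["world_to_cam"])@np.append(p,1);return c["fx"]*q[0]/q[2]+c["cx"],c["fy"]*q[1]/q[2]+c["cy"]
E
python3 - <<'E'
from h import *
a=cv2.imread("pics/top0.png");b=cv2.imread("pics/side0.png")
x=cv2.resize(a[80:220,190:280],None,fx=4,fy=4,interpolation=2)   # 360x560
y=cv2.resize(b[145:245,180:265],None,fx=4.5,fy=4.5,interpolation=2) 
z=cv2.resize(a[195:235,350:390],None,fx=3,fy=3,interpolation=2)
o=np.zeros((580,760,3),np.uint8);o[:560,:360]=x;o[:450,370:370+y.shape[1]]=y[:450,:380];o[455:575,370:490]=z
z2=cv2.resize(b[135:170,315:350],None,fx=3.4,fy=3.4,interpolation=2);o[455:455+119,500:619]=z2
cv2.imwrite("pics/crop.png",o)
c=read_camera("top")
for n,u,v in(("mid",230,181),("sm",202,259),("lg",326,284)):print(n,ray(c,u,v,.024))
for l,r in((200,260),(181,223),(282,370)):print(np.linalg.norm(ray(c,l,181,.024)-ray(c,r,181,.024)))
E
```

```text
Traceback (most recent call last):
ValueError: could not broadcast input array from shape (450,380,3) into shape (450,382,3)
```

Run:
```python
from h import *
a=cv2.imread("pics/top0.png");b=cv2.imread("pics/side0.png")
f=lambda i,k:cv2.resize(i,None,fx=k,fy=k,interpolation=2)
o=np.zeros((580,760,3),np.uint8);o[:560,:360]=f(a[80:220,190:280],4);o[:400,370:710]=f(b[145:245,180:265],4);o[420:560,370:510]=f(a[195:230,352:387],4);o[420:560,520:660]=f(b[135:170,315:350],4)
cv2.imwrite("pics/crop.png",o)
c=read_camera("top")
for n,u,v in(("mid",230,181),("sm",202,259),("lg",326,284)):print(n,ray(c,u,v,.024))
for l,r in((200,260),(181,223),(282,370)):print(np.linalg.norm(ray(c,l,181,.024)-ray(c,r,181,.024)))
```

```text
mid [0.57652577 0.07372314 0.024     ]
sm [0.34029743 0.14994634 0.024     ]
lg [ 0.27362177 -0.22009556  0.024     ]
0.18242685645769874
0.12710119110710905
0.27191911875025454
```

View pics/crop.png

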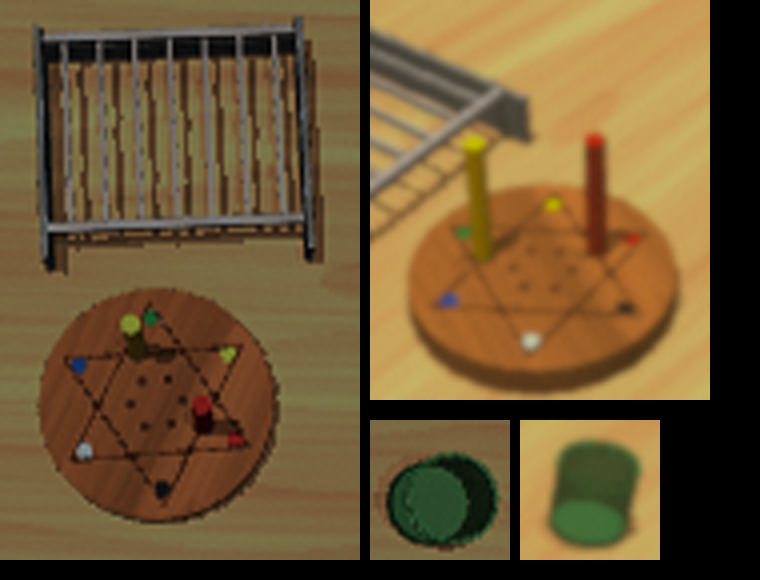

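Run:
```python
from h import *
t=read_camera("top");s=read_camera("side")
p=lambda n,*a:print(n,np.round(ray(*a)[:2],4))
p("red top T",t,240.5,181.3,.12);p("red S",s,180+(595-370)/4,145+139/4,.12)
p("yel T",t,222.75,161,.12);p("yel S",s,180+(475-370)/4,145+144/4,.12)
p("red foot S",s,180+(597-370)/4,145+250/4,.024)
p("board T",t,229.5,180.9,.024)
p("board S",s,180+(543-370)/4,145+284/4,.024)
p("jar rim T",t,371.75,214.75,.065);p("jar floor T",t,366.75,215.75,.005);p("jar floor S",s,332,160.75,.005)
p("jar rim S",s,315+(598-520)/4,135+(459-420)/4,.065)
for n,u,v in(("Lf",46.5,264),("Lb",39,30),("Rf",309,256),("Rb",298,20)):p(n,t,190+u/4,80+v/4,.044)
p("wireL",t,190+50/4,80+229/4,.044);p("wireR",t,190+305/4,80+219/4,.044)
st=get_state();from scipy.spatial.transform import Rotation as R
print(np.round(R.from_rotvec(st["tool_rot"]).as_matrix(),3).tolist(),st["tcp_pos"])
```

```text
red top T [0.561  0.0399]
red S [0.5601 0.0422]
yel T [0.6174 0.0912]
yel S [0.6147 0.094 ]
red foot S [0.5605 0.0416]
board T [0.5768 0.0753]
board S [0.5666 0.0891]
jar rim T [ 0.4798 -0.3472]
jar floor T [ 0.4812 -0.3513]
jar floor S [ 0.4782 -0.3471]
jar rim S [ 0.4813 -0.3494]
Lf [0.6781 0.1613]
Lb [0.8619 0.1739]
Rf [ 0.6898 -0.0369]
Rb [ 0.8765 -0.0252]
wireL [0.7052 0.1597]
wireR [ 0.7186 -0.0333]
[[0.945, 0.326, -0.0], [0.326, -0.945, 0.001], [0.0, -0.001, -1.0]] [ 0.17915911 -0.51974475  0.21823103]
```

```bash
cat >> h.py <<'E'
from scipy.spatial.transform import Rotation as Ro
def need(x,y,z,yaw=3.8):
    s=get_state();M=Ro.from_rotvec(s["tool_rot"]).as_matrix()
    d=M.T@(np.array([x,y,z])-s["tcp_pos"])/.04
    a=np.radians(yaw);T=np.array([[np.cos(a),np.sin(a),0],[np.sin(a),-np.cos(a),0],[0,0,-1]])
    print("t %.2f tcp"%s["t"],np.round(s["tcp_pos"],4),"shift",np.round(d,3),"turn",np.round(np.degrees(Ro.from_matrix(M.T@T).as_rotvec())/5,3),"open %.4f F"%s["opening"],np.round(s["grasp_force"],2),np.round(s["wrist_force"],1))
E
python3 -m crank '[[0.1,1,-1,0,0,0,0.76],[0.1,1,-1,0,0,0,0.76],[0.1,1,-1,0,0,0,0.76],[0.1,1,-1,0,0,0,0.76],[0.1,1,-1,0,0,0,0],[0.1,1,-1,0,0,0,0],[0.1,1,-1,0,0,0,0],[0.1,1,-1,0,0,0,0],[0.1,1,-1,0,0,0,0],[0.1,0,0,0,0,0,0]]' 15
python3 -c "
from h import *
need(.561,.041,.20)"
```

```text
t: 1.5
tcp_pos: [0.4857, -0.112, 0.2184]
tool_rot: [-3.139, -0.113, -0.001]
wrist_force: [-0.0, -0.5, -0.3]
opening: 0.0413
grasp_force: 0.0
t 1.50 tcp [ 0.4857 -0.112   0.2184] shift [ 2.154 -3.678  0.465] turn [-0.01  -0.005  0.068] open 0.0413 F 0.0 [-0.  -0.5 -0.3]
```

```bash
python3 -m crank '[[0.1,0.54,-0.92,0.1,0,0,0],[0.1,0.54,-0.92,0.1,0,0,0],[0.1,0.54,-0.92,0.1,0,0,0.07],[0.1,0.53,-0.92,0.1,0,0,0],[0.1,0,0,0,0,0,0],[0.1,0,0,0.7,0,0,0],[0.1,0,0,0.8,0,0,0],[0.1,0,0,0.8,0,0,0],[0.1,0,0,0.63,0,0,0],[0.1,0,0,0,0,0,0]]'
python3 - <<'E'
from h import *
need(.561,.041,.085)
o=[cv2.resize(read_camera(n)["image"][r:r+100,q:q+100],None,fx=4,fy=4) for n,r,q in(("top",110,190),("side",110,180))]
cv2.imwrite("pics/c2.png",np.hstack(o))
E
```

```text
t: 2.75
tcp_pos: [0.5581, 0.0358, 0.0838]
tool_rot: [-3.14, -0.093, 0.008]
wrist_force: [1.0, 0.6, 0.8]
opening: 0.0417
grasp_force: 0.0
t 2.75 tcp [0.5581 0.0358 0.0838] shift [ 0.08  -0.127 -0.031] turn [-0.004  0.055 -0.085] open 0.0417 F 0.0 [1.  0.6 0.8]
```

View pics/c2.png

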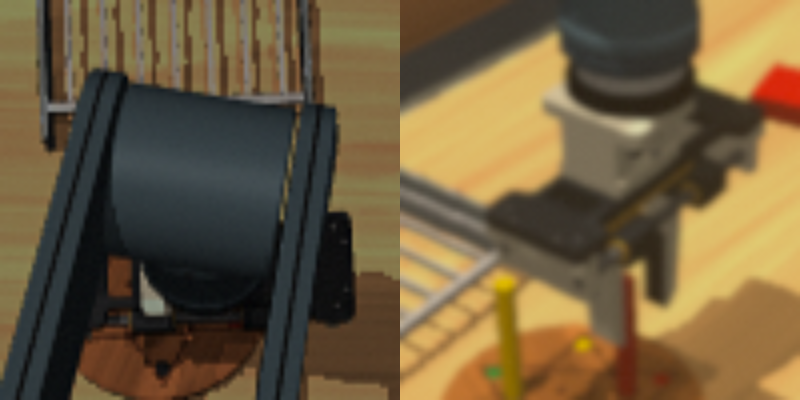

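The side view shows the red peg between the fingers. I correct the small lag, close, and lift.

```bash
python3 -m crank '[[0.1,0.08,-0.13,0,0,0,0],[0.1,0,0,0,0,0,0],[1,0,0,0,0,0,0],[1,0,0,0,0,0,0],[1,0,0,0,0,0,0],[1,0,0,0,0,0,0],[1,0,0,-0.2,0,0,0],[1,0,0,-0.5,0,0,0],[1,0,0,-0.9,0,0,0],[1,0,0,-0.9,0,0,0]]'
python3 - <<'E'
from h import *
need(.494,-.348,.185)
E
```

```text
t: 4.1
tcp_pos: [0.5629, 0.0429, 0.1868]
tool_rot: [-3.14, -0.095, 0.0]
wrist_force: [0.6, 0.6, -0.3]
opening: 0.0137
grasp_force: 15.0
t 4.10 tcp [0.5629 0.0429 0.1868] shift [-2.309  9.651  0.042] turn [-0.005  0.003 -0.069] open 0.0137 F 14.98 [ 0.6  0.6 -0.3]
```

```bash
python3 -m crank '[[1,-0.15,0.6,0,0,0,0],[1,-0.27,1,0,0,0,0],[1,-0.27,1,0,0,0,0],[1,-0.27,1,0,0,0,0],[1,-0.27,1,0,0,0,0],[1,-0.27,1,0,0,0,0],[1,-0.27,1,0,0,0,0],[1,-0.27,1,0,0,0,0],[1,-0.2,1,0,0,0,0],[1,-0.07,0.7,0,0,0,0]]'
python3 -m crank '[[1,0,0.35,0,0,0,0],[1,0,0,0,0,0,0],[1,0,0,0,0,0,0],[1,0,0,0,0,0,0],[1,0,0,0,0,0,0],[1,0,0,0,0,0,0],[1,0,0,0,0,0,0],[1,0,0,0,0,0,0],[1,0,0,0,0,0,0],[1,0,0,0,0,0,0]]'
python3 - <<'E'
from h import *
need(.494,-.348,.185)
o=[cv2.resize(read_camera(n)["image"][r:r+100,q:q+100],None,fx=4,fy=4) for n,r,q in(("top",160,320),("side",80,280))]
cv2.imwrite("pics/c3.png",np.hstack(o))
E
```

```text
t: 5.35
tcp_pos: [0.4931, -0.3358, 0.1859]
tool_rot: [3.14, 0.093, 0.001]
wrist_force: [0.9, 1.0, -0.2]
opening: 0.0134
grasp_force: 15.0
t: 6.6
tcp_pos: [0.4942, -0.3482, 0.1854]
tool_rot: [-3.14, -0.095, -0.0]
wrist_force: [1.1, -0.2, -0.5]
opening: 0.0136
grasp_force: 15.0
t 6.60 tcp [ 0.4942 -0.3482  0.1854] shift [-0.004 -0.006  0.011] turn [-0.    -0.    -0.069] open 0.0136 F 14.98 [ 1.1 -0.2 -0.5]
```

View pics/c3.png

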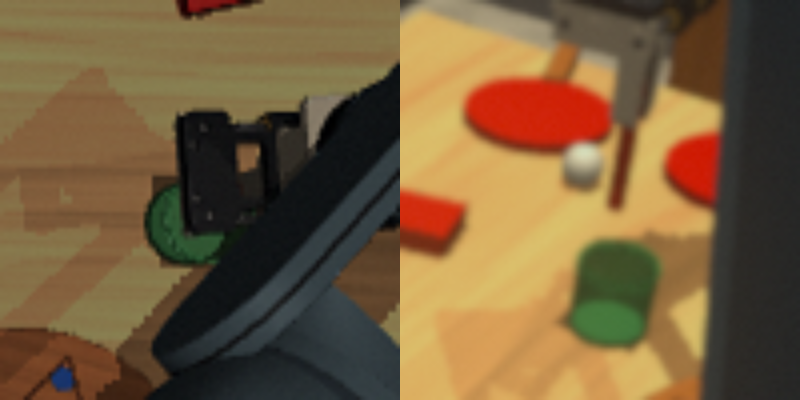

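The side view shows the red peg held with its foot at about (333,131), behind and above the jar. I check that position.

Run:
```python
from h import *
s=read_camera("side")
print(ray(s,333.25,131,.1105),proj(s,[.494,-.348,.1105]),proj(s,[.494,-.348,.185]),"rim centre",proj(s,[.4806,-.3485,.065]))
```

```text
[ 0.49424309 -0.34970166  0.1105    ] (np.float64(333.05957299170416), np.float64(131.23696179866909)) (np.float64(337.08071833252995), np.float64(109.5999973517293)) rim centre (np.float64(334.55634249364306), np.float64(144.94064229255488))
```

```bash
python3 -m crank '[[1,0,0,0.3,0,0,0],[1,0,0,0.6,0,0,0],[1,0,0,0.6,0,0,0],[1,0,0,0.5,0,0,0],[1,0,0,0.4,0,0,0],[1,0,0,0.14,0,0,0],[1,0,0,0,0,0,0],[1,0,0,0,0,0,0],[1,0,0,0,0,0,0],[1,0,0,0,0,0,0]]'
python3 -m crank '[[0.9,0,0,0,0,0,0],[0.6,0,0,0,0,0,0],[0.3,0,0,0,0,0,0],[0.3,0,0,0,0,0,0],[0.3,0,0,0,0,0,0],[0.3,0,0,-0.5,0,0,0],[0.3,0,0,-1,0,0,0],[0.3,0,0,-1,0,0,0],[0.3,0,0,-0.4,0,0,0],[0.3,0,0,0,0,0,0]]'
python3 - <<'E'
from h import *
need(.6155,.0935,.2)
o=[cv2.resize(read_camera(n)["image"][r:r+100,q:q+100],None,fx=4,fy=4) for n,r,q in(("top",160,320),("side",80,280))]
cv2.imwrite("pics/c4.png",np.hstack(o))
E
```

```text
t: 8.0
tcp_pos: [0.4944, -0.3484, 0.0844]
tool_rot: [3.14, 0.095, 0.001]
wrist_force: [-0.5, -0.2, 0.3]
opening: 0.0137
grasp_force: 15.0
t: 9.25
tcp_pos: [0.4945, -0.3485, 0.2005]
tool_rot: [3.139, 0.095, 0.002]
wrist_force: [0.4, -1.0, 0.8]
opening: 0.0327
grasp_force: 0.0
t 9.25 tcp [ 0.4945 -0.3485  0.2005] shift [  3.687 -10.847   0.   ] turn [ 0.016 -0.014 -0.068] open 0.0327 F 0.0 [ 0.4 -1.   0.8]
```

View pics/c4.png

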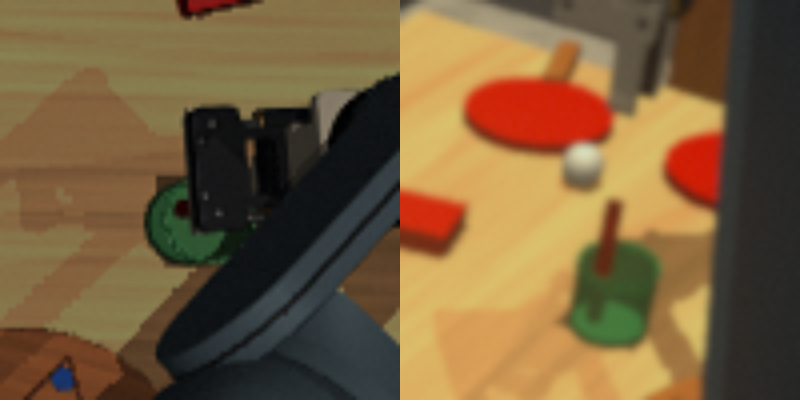

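Red stands upright in the jar (side view, top at about (333,131), foot at (329,159)). Next the yellow peg.

```bash
python3 -m crank '[[0.1,0.2,-0.6,0,0,0,0],[0.1,0.35,-1,0,0,0,0],[0.1,0.35,-1,0,0,0,0],[0.1,0.35,-1,0,0,0,0],[0.1,0.35,-1,0,0,0,0],[0.1,0.35,-1,0,0,0,0],[0.1,0.35,-1,0,0,0,0],[0.1,0.35,-1,0,0,0,0],[0.1,0.35,-1,0,0,0,0],[0.1,0.35,-1,0,0,0,0]]'
python3 -m crank '[[0.1,0.24,-0.85,0,0,0,0],[0.1,0.09,-0.4,0,0,0,0],[0.1,0,0,0,0,0,0],[0.1,0,0,0,0,0,0],[0.1,0,0,0.5,0,0,0],[0.1,0,0,0.8,0,0,0],[0.1,0,0,0.8,0,0,0],[0.1,0,0,0.6,0,0,0],[0.1,0,0,0.19,0,0,0],[0.1,0,0,0,0,0,0]]'
python3 - <<'E'
from h import *
need(.6155,.0925,.085)
o=[cv2.resize(read_camera(n)["image"][r:r+100,q:q+100],None,fx=4,fy=4) for n,r,q in(("top",110,190),("side",120,160))]
cv2.imwrite("pics/c5.png",np.hstack(o))
E
```

```text
t: 10.6
tcp_pos: [0.6037, 0.0463, 0.1985]
tool_rot: [-3.139, -0.096, 0.004]
wrist_force: [-0.0, -0.1, 0.2]
opening: 0.0417
grasp_force: 0.0
t: 11.85
tcp_pos: [0.6149, 0.093, 0.0843]
tool_rot: [3.14, 0.093, -0.001]
wrist_force: [0.1, -0.5, 0.8]
opening: 0.0417
grasp_force: 0.0
t 11.85 tcp [0.6149 0.093  0.0843] shift [ 0.014  0.014 -0.017] turn [ 0.001  0.005 -0.082] open 0.0417 F 0.0 [ 0.1 -0.5  0.8]
```

View pics/c5.png

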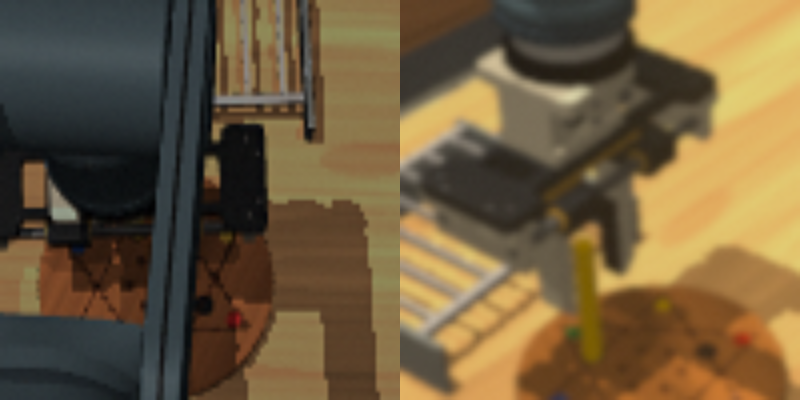

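The yellow peg is between the fingers (top at about (206,180) in the side view). Close and lift.

```bash
python3 -m crank '[[1,0.02,0,0,0,0,0],[1,0,0,0,0,0,0],[1,0,0,0,0,0,0],[1,0,0,0,0,0,0],[1,0,0,0,0,0,0],[1,0,0,-0.2,0,0,0],[1,0,0,-0.5,0,0,0],[1,0,0,-0.9,0,0,0],[1,0,0,-0.9,0,0,0],[1,0,0,0,0,0,0]]'
python3 - <<'E'
from h import *
need(.466,-.3485,.185)
E
```

```text
t: 13.2
tcp_pos: [0.6178, 0.0943, 0.1882]
tool_rot: [-3.14, -0.095, -0.011]
wrist_force: [0.1, -0.5, -0.3]
opening: 0.0138
grasp_force: 15.0
t 13.20 tcp [0.6178 0.0943 0.1882] shift [-4.458 10.819  0.05 ] turn [ 0.002 -0.082 -0.066] open 0.0138 F 15.0 [ 0.1 -0.5 -0.3]
```

```bash
python3 -m crank '[[1,-0.25,0.6,0,0,0,0],[1,-0.41,1,0,0,0,0],[1,-0.41,1,0,0,0,0],[1,-0.41,1,0,0,0,0],[1,-0.41,1,0,0,0,0],[1,-0.41,1,0,0,0,0],[1,-0.41,1,0,0,0,0],[1,-0.41,1,0,0,0,0],[1,-0.41,1,0,0,0,0],[1,-0.41,1,0,0,0,0]]'
python3 -m crank '[[1,-0.35,0.8,0,0,0,0],[1,-0.17,0.42,0,0,0,0],[1,0,0,0,0,0,0],[1,0,0,0,0,0,0],[1,0,0,0,0,0,0],[1,0,0,0,0,0,0],[1,0,0,0,0,0,0],[1,0,0,0,0,0,0],[1,0,0,0,0,0,0],[1,0,0,0,0,0,0]]'
python3 - <<'E'
from h import *
need(.466,-.3485,.185)
s=read_camera("side");i=s["image"]
cv2.imwrite("pics/c6.png",cv2.resize(i[80:180,280:380],None,fx=5,fy=5))
print(proj(s,[.466,-.3485,.1105]),proj(s,[.494,-.348,.115]))
E
```

```text
t: 14.45
tcp_pos: [0.4806, -0.2994, 0.1831]
tool_rot: [-3.138, -0.095, 0.002]
wrist_force: [0.0, 0.3, -0.9]
opening: 0.0138
grasp_force: 15.0
t: 15.7
tcp_pos: [0.4637, -0.3489, 0.1843]
tool_rot: [-3.14, -0.095, -0.0]
wrist_force: [0.2, -0.1, 0.6]
opening: 0.0138
grasp_force: 15.0
t 15.70 tcp [ 0.4637 -0.3489  0.1843] shift [ 0.057 -0.005 -0.019] turn [-0.   -0.   -0.07] open 0.0138 F 15.0 [ 0.2 -0.1  0.6]
(np.float64(341.1753160403335), np.float64(134.1437409489635)) (np.float64(333.29262174823845), np.float64(129.98297388424552))
```

View pics/c6.png

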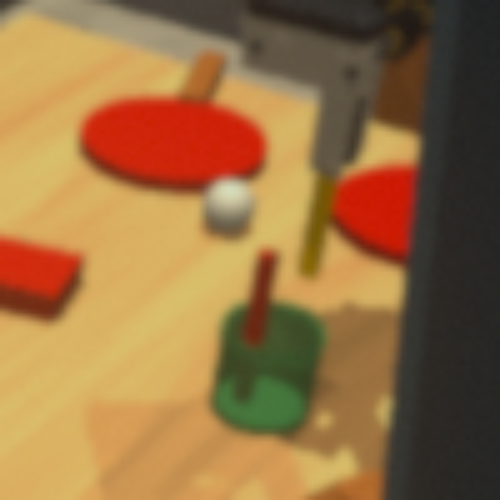

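Yellow foot is at about (342,135), matching the prediction, and red is still upright. Lower and release.

```bash
python3 -m crank '[[1,0.08,0,0.3,0,0,0],[1,0,0,0.6,0,0,0],[1,0,0,0.6,0,0,0],[1,0,0,0.5,0,0,0],[1,0,0,0.4,0,0,0],[1,0,0,0.12,0,0,0],[1,0,0,0,0,0,0],[1,0,0,0,0,0,0],[1,0,0,0,0,0,0],[1,0,0,0,0,0,0]]'
python3 -m crank '[[0.9,0,0,0,0,0,0],[0.6,0,0,0,0,0,0],[0.3,0,0,0,0,0,0],[0.3,0,0,0,0,0,0],[0.3,0,0,0,0,0,0],[0.3,0,0,-0.5,0,0,0],[0.3,0,0,-1,0,0,0],[0.3,0,0,-1,0,0,0],[0.3,0,0,-0.4,0,0,0],[0.3,0,0,0,0,0,0]]'
python3 - <<'E'
from h import *
need(.46,.08,.15)
E
```

```text
t: 17.0
tcp_pos: [0.4672, -0.3488, 0.084]
tool_rot: [3.139, 0.095, 0.001]
wrist_force: [0.0, 0.9, -0.8]
opening: 0.014
grasp_force: 15.0
t: 18.25
tcp_pos: [0.4673, -0.3489, 0.2]
tool_rot: [3.139, 0.095, 0.002]
wrist_force: [-0.5, 0.9, -0.5]
opening: 0.0327
grasp_force: 0.0
t 18.25 tcp [ 0.4673 -0.3489  0.2   ] shift [  0.464 -10.717   1.235] turn [ 0.017 -0.014 -0.067] open 0.0327 F 0.0 [-0.5  0.9 -0.5]
```

```bash
python3 -m crank '[[0.1,0.05,-0.6,0,0,0,-0.07],[-0.5,0.08,-1,0,0,0,0],[-1,0.08,-1,0,0,0,0],[-1,0.08,-1,0,0,0,0],[-1,0.08,-1,0,0,0,0],[-1,0.08,-1,0,0,0,0],[-1,0.08,-1,0,0,0,0],[-1,0.08,-1,0,0,0,0],[-1,0.08,-1,0,0,0,0],[-1,0.08,-1,0,0,0,0]]'
python3 -m crank '[[-1,0.01,-0.6,0,0,0,0],[-1,0,-0.25,0,0,0,0],[-1,0,0,0,0,0,0],[-1,0,0,0,0,0,0],[-1,0,0,0,0,0,0],[-1,0,0,0,0,0,0],[-1,0,0,0,0,0,0],[-1,0,0,0,0,0,0],[-1,0,0,0,0,0,0],[-1,0,0,0,0,0,0]]'
python3 - <<'E'
from h import *
need(.472,.070,.012)
o=[cv2.resize(read_camera(n)["image"][r:r+140,q:q+100],None,fx=4,fy=4) for n,r,q in(("top",80,190),("side",130,170))]
o[1][400:,200:]=cv2.resize(read_camera("side")["image"][120:165,310:360],(200,160))
cv2.imwrite("pics/c7.png",np.hstack(o))
E
```

```text
t: 19.5
tcp_pos: [0.4702, 0.0391, 0.1976]
tool_rot: [-3.139, -0.105, 0.006]
wrist_force: [0.2, 0.2, -0.3]
opening: 0.0925
grasp_force: 0.0
t: 20.75
tcp_pos: [0.4704, 0.0706, 0.1995]
tool_rot: [-3.14, -0.105, 0.0]
wrist_force: [-0.5, 1.2, -0.5]
opening: 0.0931
grasp_force: 0.0
t 20.75 tcp [0.4704 0.0706 0.1995] shift [0.038 0.017 4.686] turn [-0.     0.     0.003] open 0.0931 F 0.0 [-0.5  1.2 -0.5]
```

View pics/c7.png

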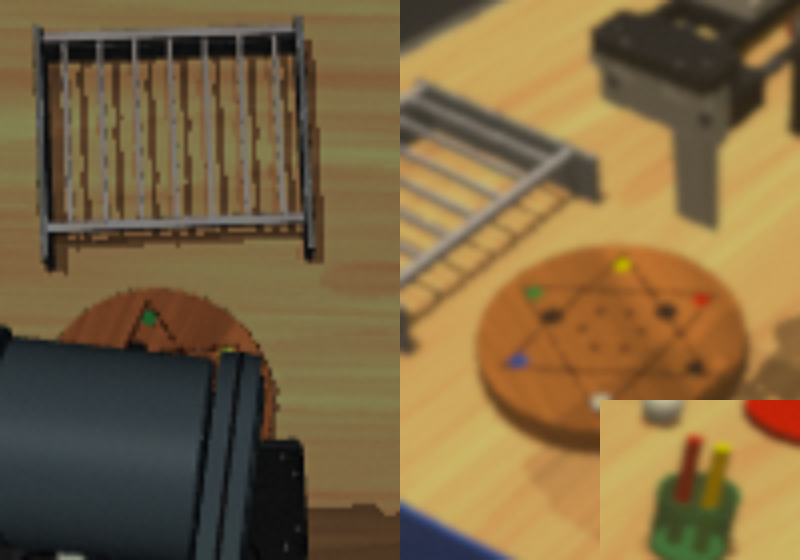

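Both pegs stand upright in the jar and the board is unmoved (top-view far rim at about (229,152)). Lower behind the board.

```bash
python3 -m crank '[[-1,0,0,0.5,0,0,0],[-1,0,0,0.9,0,0,0],[-1,0,0,0.9,0,0,0],[-1,0,0,0.9,0,0,0],[-1,0,0,0.8,0,0,0],[-1,0,0,0.5,0,0,0],[-1,0,0,0.2,0,0,0],[-1,0,0,0,0,0,0],[-1,0,0,0,0,0,0],[-1,0,0,0,0,0,0]]'
python3 - <<'E'
from h import *
need(.4935,.071,.012)
E
```

```text
t: 22.15
tcp_pos: [0.4712, 0.0705, 0.0123]
tool_rot: [3.14, 0.104, 0.003]
wrist_force: [-0.5, 1.1, -0.5]
opening: 0.0929
grasp_force: 0.0
t 22.15 tcp [0.4712 0.0705 0.0123] shift [0.558 0.025 0.008] turn [ 0.003 -0.02   0.003] open 0.0929 F 0.0 [-0.5  1.1 -0.5]
```

```bash
python3 -m crank '[[-1,0.25,0,0,0,0,0],[-1,0.3,0,0,0,0,0],[-1,0.15,0.06,0,0,0,0],[-1,0.15,0.06,0,0,0,0],[-1,0.15,0.06,0,0,0,0],[-1,0.15,0.07,0,0,0,0],[-1,0.15,0.07,0,0,0,0],[-1,0.15,0.07,0,0,0,0],[-1,0.15,0.07,0,0,0,0],[-1,0.1,0.05,0,0,0,0]]'
python3 - <<'E'
from h import *
need(.684-.003*.998,.0622,.012)
a=np.radians(3.8);p=get_state()["tcp_pos"][:2]-np.array([.684,.0622]);print("rack",p@[np.cos(a),np.sin(a)],p@[-np.sin(a),np.cos(a)])
o=[cv2.resize(read_camera(n)["image"][r:r+140,q:q+100],None,fx=4,fy=4) for n,r,q in(("top",80,190),("side",130,150))]
cv2.imwrite("pics/c8.png",np.hstack(o))
E
```

```text
t: 23.4
tcp_pos: [0.5402, 0.0545, 0.0114]
tool_rot: [3.14, 0.104, 0.0]
wrist_force: [-1.6, 0.4, -0.3]
opening: 0.093
grasp_force: 1.2
t 23.40 tcp [0.5402 0.0545 0.0114] shift [ 3.525  0.04  -0.015] turn [ 0.001 -0.003  0.001] open 0.0930 F 1.22 [-1.6  0.4 -0.3]
rack -0.14396935547607653 0.0017988836824614132
```

View pics/c8.png

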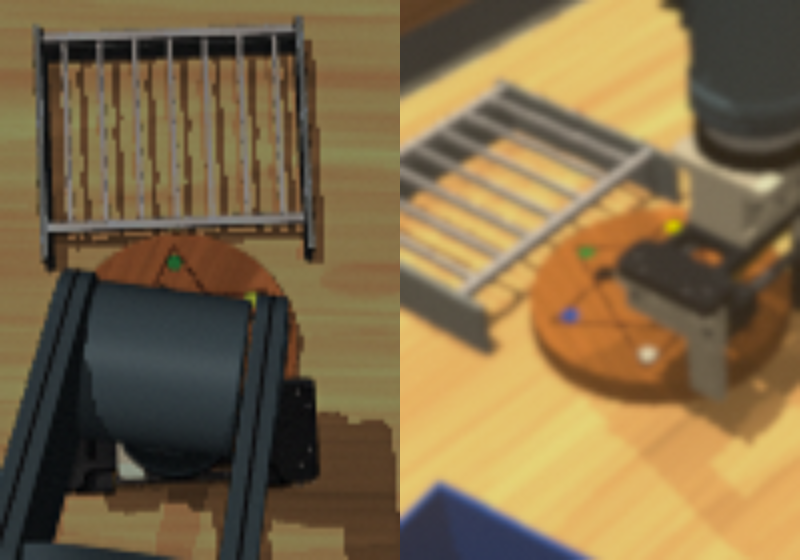

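The far rim is about at (235,139) and the right rim at (265,167), with the board at the mouth. I check the centring.

Run:
```python
from h import *
t=read_camera("top");a=np.radians(3.8);M=np.array([[np.cos(a),np.sin(a)],[-np.sin(a),np.cos(a)]])
# fit disc centre to rim pixels seen in the enlarged crop
P=np.array([ray(t,190+u/4,80+v/4,.024)[:2] for u,v in((100,270),(140,246),(180,235),(222,244),(270,280),(292,315),(299,350))])
from scipy.optimize import least_squares
r=least_squares(lambda c:np.linalg.norm(P-c,axis=1)-.09,[.63,.06]);print(r.x,np.round(r.fun,4),M@(r.x-[.684,.0622]))
for n,u,v in(("L",45,240),("R",309,235)):print(n,M@(ray(t,190+u/4,80+v/4,.044)[:2]-[.684,.0622]))
```

```text
[0.61709513 0.05871263] [-0.0006 -0.001   0.0019  0.0004 -0.0014 -0.0001  0.0003] [-0.0669889   0.00095434]
L [0.01926903 0.09988164]
R [ 0.01559638 -0.10004884]
```

```bash
python3 -m crank '[[-1,0.2,0.02,0,0,0,0],[-1,0.35,0,0,0,0,0],[-1,0.35,0,0,0,0,0],[-1,0.35,0,0,0,0,0],[-1,0.35,0,0,0,0,0],[-1,0.35,0,0,0,0,0],[-1,0.35,0,0,0,0,0],[-1,0.35,0,0,0,0,0],[-1,0.35,0,0,0,0,0],[-1,0.2,0,0,0,0,0]]'
python3 - <<'E'
from h import *
need(.684+.003,.0624,.012)
E
```

```text
t: 24.8
tcp_pos: [0.6685, 0.0625, 0.0114]
tool_rot: [3.14, 0.104, 0.001]
wrist_force: [-4.0, 0.4, 2.1]
opening: 0.0932
grasp_force: 2.5
t 24.80 tcp [0.6685 0.0625 0.0114] shift [ 0.46   0.032 -0.015] turn [ 0.001 -0.004  0.002] open 0.0932 F 2.46 [-4.   0.4  2.1]
```

```bash
python3 -m crank '[[-1,0.06,0,0,0,0,0],[-1,0.06,0,0,0,0,0],[-1,0.06,0,0,0,0,0],[-1,0.05,0,0,0,0,0],[-1,0.05,0,0,0,0,0],[-1,0.05,0,0,0,0,0],[-1,0.04,0,0,0,0,0],[-1,0.03,0,0,0,0,0],[-1,0.02,0,0,0,0,0],[-1,0,0,0,0,0,0]]'
python3 - <<'E'
from h import *
need(.684+.003,.0624,.012)
E
```

```text
t: 26.05
tcp_pos: [0.6844, 0.0635, 0.0114]
tool_rot: [3.14, 0.104, 0.0]
wrist_force: [-1.9, -0.3, 0.7]
opening: 0.0929
grasp_force: 1.6
t 26.05 tcp [0.6844 0.0635 0.0114] shift [ 0.064  0.032 -0.014] turn [ 0.    -0.003  0.002] open 0.0929 F 1.63 [-1.9 -0.3  0.7]
```

Not yet at the stop, judging by the force; creep on until it rises.

```bash
python3 -m crank '[[-1,0.03,0,0,0,0,0],[-1,0.03,0,0,0,0,0],[-1,0.02,0,0,0,0,0],[-1,0.02,0,0,0,0,0],[-1,0.02,0,0,0,0,0],[-1,0.02,0,0,0,0,0],[-1,0,0,0,0,0,0],[-1,0,0,0,0,0,0],[-1,0,0,0,0,0,0],[-1,0,0,0,0,0,0]]'
python3 - <<'E'
from h import *
need(.684+.003,.0624,.012)
E
```

```text
t: 27.3
tcp_pos: [0.6885, 0.0639, 0.0114]
tool_rot: [3.14, 0.105, -0.004]
wrist_force: [-6.2, -0.9, 3.0]
opening: 0.0931
grasp_force: 3.5
t 27.30 tcp [0.6885 0.0639 0.0114] shift [-0.04   0.034 -0.015] turn [-0.     0.03   0.004] open 0.0931 F 3.46 [-6.2 -0.9  3. ]
```

```bash
python3 -m crank '[[-1,0.03,0,0,0,0,0],[-1,0.02,0,0,0,0,0],[-1,0.02,0,0,0,0,0],[-1,0,0,0,0,0,0],[-1,0,0,0,0,0,0],[-1,0,0,0,0,0,0],[-1,0,0,0,0,0,0],[-1,0,0,0,0,0,0],[-1,0,0,0,0,0,0],[-1,0,0,0,0,0,0]]'
python3 - <<'E'
from h import *
need(.684+.003,.0624,.012)
E
```

```text
t: 28.55
tcp_pos: [0.6888, 0.0639, 0.0113]
tool_rot: [3.14, 0.105, -0.012]
wrist_force: [-14.0, -2.5, 8.1]
opening: 0.0928
grasp_force: 7.0
t 28.55 tcp [0.6888 0.0639 0.0113] shift [-0.047  0.034 -0.017] turn [-0.001  0.09   0.005] open 0.0928 F 6.96 [-14.   -2.5   8.1]
```

Firmly against the stop: 2.8 mm was commanded, 0.3 mm moved, and the force rose to 14 N. Back off and rise clear.

```bash
python3 -m crank '[[-1,-0.1,0,0,0,0,0],[-1,-0.2,0,0,0,0,0],[-1,-0.5,0,0,0,0,0],[-1,-0.9,0,0,0,0,0],[-1,-0.9,0,0,0,0,0],[-1,-0.5,0,0,0,0,0],[-1,0,0,-0.5,0,0,0],[-1,0,0,-1,0,0,0],[-1,0,0,-1,0,0,0],[-1,0,0,-1,0,0,0]]'
python3 -m crank '[[-1,-0.8,0,-1,0,0,0],[-1,-0.8,0,-1,0,0,0],[-1,-0.8,0,-1,0,0,0],[-1,-0.6,0,0,0,0,0],[-1,0,0,0,0,0,0],[-1,0,0,0,0,0,0],[-1,0,0,0,0,0,0],[-1,0,0,0,0,0,0],[-1,0,0,0,0,0,0],[-1,0,0,0,0,0,0]]'
python3 - <<'E'
from h import *
need(.5,.06,.2)
o=[cv2.resize(read_camera(n)["image"][r:r+140,q:q+100],None,fx=4,fy=4) for n,r,q in(("top",80,190),("side",110,120))]
o[1][400:,200:]=cv2.resize(read_camera("side")["image"][120:165,310:360],(200,160))
cv2.imwrite("pics/c9.png",np.hstack(o))
E
```

```text
t: 29.8
tcp_pos: [0.5696, 0.0558, 0.1532]
tool_rot: [3.14, 0.104, 0.004]
wrist_force: [0.1, 0.0, -0.2]
opening: 0.093
grasp_force: 0.0
t: 31.05
tcp_pos: [0.4492, 0.0479, 0.2712]
tool_rot: [-3.14, -0.104, 0.001]
wrist_force: [0.1, -0.5, 0.4]
opening: 0.0934
grasp_force: 0.0
t 31.05 tcp [0.4492 0.0479 0.2712] shift [ 1.287 -0.218  1.781] turn [-0.001  0.004  0.002] open 0.0934 F 0.0 [ 0.1 -0.5  0.4]
```

View pics/c9.png

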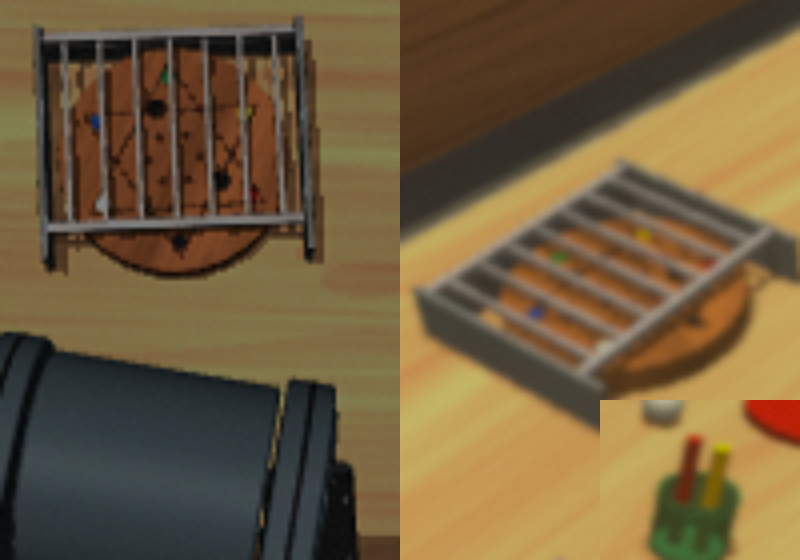

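The board is home under the wires (front rim at about (234,149) top view, centred), both pegs stand upright in the jar, and the gripper is clear.

```bash
python3 -c "
from station import *
print(job_done())"
```

```text
the job is handed in; nothing more can be done
None
```

I handed the job in at about 31 s: both pegs stand in the jar, the board is flat under the wires against the back stop, and the arm is clear of everything; no verdict came back.

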